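Set the vent plug in a rearing-tub lid with the struck setting jig

ROBOT

A 6-joint arm with a two-finger parallel gripper is mounted at the origin on the work surface. World frame = base frame: x ahead of the robot, y to its left, z up, the work surface at z = 0. Lengths are in m, angles in rad, forces in N, time in s.
With the tool pointing down it reaches from about 0.3 to 0.775 m from the base axis. Payload 14.6 kg.
Tool frame: the origin (TCP) lies midway between the tips of the shut fingers; the grasp point (between the pads) lies 19 mm behind it (ctrl.pinch_z is the z of the grasp point in the tool frame, in m); z points along the fingers, y is the line along which they close (so a half turn about z gives the same grasp; the last joint's range is limited). The gripper opens to 94 mm and grips with 3 to 60 N. Pads are 16 mm wide; open, the fingers measure 119 mm over their backs; the gripper's body (75 mm by 177 mm) begins 78 mm behind the grasp point.
Start: joints at [1.258, 0.3, 1.521, -0, 1.321, -0.067], TCP at [0.134, 0.533, 0.205] pointing down, gripper open.
Joint ranges: [-3.03, 3.03], [-0.79, 2.21], [0.23, 2.52], [-1.04, 4.18], [0, 3.07], [-2.55, 2.55]. Speed limits (rad/s): [2.22, 2.22, 2.57, 3.14, 3.14, 3.14].

INTERFACE

Orientations are given as [roll, pitch, yaw] about the fixed x, y, z axes, in that order (R = Rz(yaw) Ry(pitch) Rx(roll)).
In Python, from station import ctrl, camera, ticket gives the robot as it stands. The module is installed in compiled form; this text tells all that it offers.
- The arm moves only by the shell command python3 -m inch 'ROWS' [FORCE]. ROWS is text: rows parted by semicolons, each of 7 numbers parted by spaces: the opening, from -1 (shut) to 1 (fully open), then the shift along the tool's x, y, z in units of 0.03 m (1.0 is 0.03 m), then the turn, a rotation vector about the tool's x, y, z in units of 10 degrees (1.0 is 10 degrees). In form: grip dx dy dz rx ry rz; .... A call has 1 to 10 rows; each row shifts and turns the commanded pose from where the row before left it, along the tool's axes as they then stand; what a row does not reach is not made up. A row lasts 1/8 s, in which the tool goes at most 62.5 mm and 10.7 degrees, less where a joint would pass 70% of its speed; a pose out of reach is approached as far as the arm can. A call with a number of a shift or a turn outside -1 to 1 is refused whole. A call with a gripper value outside its range is refused whole. The fingers move at their own pace and stop on an object; FORCE is the grip in N (left out, the last holds). Time passes only in rows, so rows that do not move let the fingers close. It gives the time, the measured TCP pose, the force, the opening and the grip force at its end, in the units of the state.
- ctrl.get_obs(): the state, without advancing time (a new reading comes with each control period).
- camera(name): name is "side" or "top" or "wrist"; returns a dict with "img" (420x560x3 uint8, blue, green, red), "range_z" (420x560 float32, m along the optical axis (not along the pixel's ray), 0 where there is no reading), "intrinsics" (3x3 intrinsics, pixels), "view" (4x4, takes a point from world to camera coordinates). Camera axes: x right, y down, z forward; pixel columns grow to the right and rows downward; lengths in m; the calibration is good to about 2 mm. The wrist camera is an equidistant fisheye: a pixel r from the principal point sees the ray r / f radians off the axis. A picture is of the moment at which its call begins.
- ticket.hand_in(): hands the job in; it is judged then, once.
The state is a dict: "time_s": time; "qpos": joint angles; "joint_vel": joint speeds; "tau": joint torques, N m; "ee_pos": TCP position; "eef_rot": TCP orientation; "force": force on the tool from outside, world axes, zero at the start; "moment": the same for the moment, N m; "grip_width": finger opening in m; "grip_force": force on a finger pad.
Only numpy, scipy, OpenCV 4.12 (cv2) and the standard library are available. Lean on these libraries where they do the work, as an engineer would, in place of code of your own. Each camera call takes 0.05 s, during which the arm holds its last target. There are 200 camera calls.

TASK

Slide the white tub lid along the jig's board until it rests against both locating pins, so that its orange vent plug is under the setter pin, then take the mallet by its handle and strike the setter's head a brisk blow (more if needed) so that it drives the plug fully home in the lid. Stand the mallet back on its head on the round cork pad, and slide the lid back out towards the front of the board until no part of it is under the setter pin, leaving it flat on the board. Do not lift the lid off the board or work the setter or the plug with the gripper, and leave everything else on the bench where it is.

Things in the scene. Friction and masses are not known exactly. Their poses are not given: they have to be found in the camera images.
- jig: Green cast setting jig on a plywood board, fixed, at a small yaw. Origin on the bench under the setter pin's axis; x runs from the board's front (robot's side) to the column at the back, z up. Board 15 mm thick, x -230 to 170, y -100 to 100 mm. The column stands behind the lid's place (x 102 to 148, y -20 to 20, up to 125 mm high).
- boss (a point): Middle of the lower face of the round guide boss (radius 18 mm, 80 to 128 mm above the bench) that carries the setter pin; axes as the jig's. An arm 30 mm wide, 89 to 125 mm above the bench, joins it to the column behind. Keep the gripper's body clear of it: in front of it, or tilted.
- pin_left (a point): Foot of one of the two upright steel locating pins on the board, 16 mm in diameter, 22 mm high, at jig x = 44, y = 76 mm. A lid that touches both has its centre under the setter pin (jig x = y = 0), so push it there from the front, straight through its centre.
- pin_right (a point): Foot of the other locating pin, at jig x = 44, y = -76 mm.
- anvil (a point): Point on the top face of the jig's board (15 mm above the bench) on the setter pin's axis: where the lid's centre belongs for the blow. Axes as the jig's.
- setter (a joint): Steel setter pin, sprung up in the boss: 0 up, grows downward, stop at 0.0283 m. Up, its foot (26 mm in diameter) is 38 mm above the board; it meets the plug at 0.020 to 0.023 and has it home at 0.0275. Spring 3 N (top) to 10 N (bottom), plug 5 N more. Must be struck, not slowly pressed: going down at over 0.1 m/s under the mallet. Bring the mallet down at 0.2 m/s or more, through to the bottom.
- setter_head (a point): Centre of the top face of the setter's dark round striking head (42 mm in diameter, 30 mm high, flat middle 36 mm), 202 mm above the bench when up. Moves down with the setter, which springs back up by itself.
- lid: Loose white round tub lid lying on the board, 160 mm in diameter, 16 mm high, 0.11 kg, slippery. Origin at the centre of its underside. A raised rim 6 mm wide surrounds a recessed panel that lies 8 mm below the rim's top, so it can be pushed by its outer edge or drawn by fingertips set just inside the rim. Its yaw does not matter.
- plug_top (a point): Centre of the top of the orange vent plug in the middle of the lid: a round flange 28 mm in diameter and 3 mm thick. Before setting it stands 5 to 7 mm proud of the panel (its top 16 to 18 mm above the lid's underside); fully home its top is 11 mm above the lid's underside.
- plug (a joint): How far the vent plug has gone down into the lid: 0 to 0.002 m at the start (standing proud), 0.007 fully home, flange tight on the panel. Held by friction of about 5 N wherever it is.
- mallet: Mallet standing on its head: upright cylinder 56 mm in diameter, 85 mm high, yellow nylon faces above and below. Wooden handle (24 mm wide, 28 mm high, red end) sticks out level along the mallet's -x to 165 mm from the head's axis, 42.5 mm above the origin. Origin: centre of the lower face; z up. About 0.42 kg, balanced 10 mm from the head's axis. Held as it stands, its lower face strikes.
- mallet_grip (a point): Point on the axis of the mallet's handle, 68 mm from the head's axis, where it can be grasped from above. Axes as the mallet's: x along the handle towards the head, y across the handle.
- pad: Round cork pad, fixed, 140 mm in diameter, 6 mm thick, on the left or the right of the jig: the mallet's place. Origin at the centre of its underside.
- tub: Bystander: open clear plastic tub, 156 mm in diameter, 105 mm high. Origin at the centre of its underside.
- cup_a: Bystander: small open plastic cup, 70 mm in diameter, 42 mm high. Origin at the centre of its underside.
- cup_b: Bystander: another such small cup.
- can: Bystander: pink drinks can, 66 mm in diameter, 120 mm high. Origin at the centre of its underside.
- dish: Bystander: closed Petri dish, 96 mm in diameter, 17 mm high. Origin at the centre of its underside.
- plugs: Bystander: blue open box of spare plugs, 150 x 100 x 45 mm. Origin at the centre of its underside.
- lid_stack: Bystander: stack of four finished lids, 160 mm in diameter, 64 mm high. Origin at the centre of its underside.

How it is judged:
By the outcome, as a careful person would: the job done as asked, in the order asked, and still so for the second after the job is handed in, with the robot touching nothing.
It also fails if it takes over 64 s, if anything falls off the work surface, if the arm or the gripper's body presses on something with over 40 N, if the wrist force passes 120 N, or if a joint passes its speed limit or range.

## Working session

There is one attempt and no reset: what is moved stays moved. The work goes in short steps, Python scripts to look and compute and a shell command to move; the robot and the scene stay as the last step left them, time stands still between calls to the robot, and variables do not carry over. Pictures are saved under pics/ and viewed, at most 10 in all, crops included, and the job is handed in when it is done.

```bash
mkdir -p pics; cat > h.py <<'E'
import numpy as np,cv2
from station import ctrl,camera,ticket
from scipy.spatial.transform import Rotation as R
def cloud(c):
    z=c["range_z"].astype(float);K=np.array(c["intrinsics"]);V=np.array(c["view"])
    v,u=np.mgrid[:z.shape[0],:z.shape[1]]
    P=np.stack([(u-K[0,2])/K[0,0]*z,(v-K[1,2])/K[1,1]*z,z,np.ones_like(z)],-1)
    W=(P@np.linalg.inv(V).T)[...,:3];W[z==0]=np.nan
    return W
E
python3 - <<'E'
from h import *
a=camera("top");b=camera("side")
cv2.imwrite("pics/top.png",a["img"]);cv2.imwrite("pics/side.png",b["img"])
np.savez("c0.npz",t=cloud(a),s=cloud(b),ti=a["img"],si=b["img"])
o=ctrl.get_obs();print(o["time_s"],o["ee_pos"],o["eef_rot"],o["force"],ctrl.pinch_z,o["grip_width"])
print(np.linalg.inv(a["view"])[:3,3],np.linalg.inv(b["view"])[:3,3])
E
```

```text
0.1 [0.13377754 0.53323344 0.20493383] [-3.14052221e+00 -1.92140738e-05  2.89580328e+00] [ 0.35453453 -0.31892227 -0.59816809] -0.0188 0.09404325356648725
[0.35994231 0.02102838 1.34365532] [ 0.27288604 -0.90365947  1.09216171]
```

View pics/top.png

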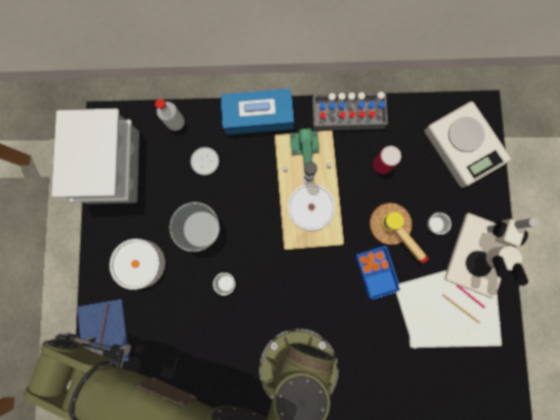

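View pics/side.png

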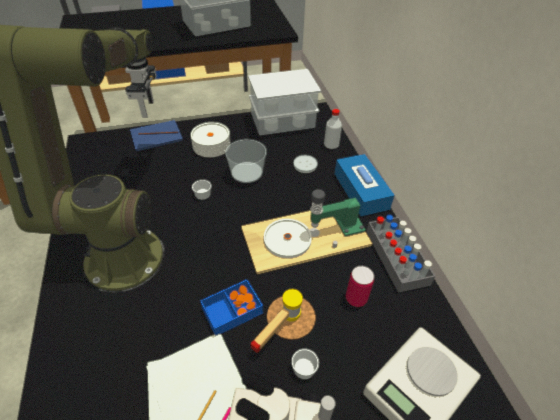

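The top view shows the jig board (about 275–342, 132–248) with the lid at (311,207) in front of the setter head at (310,169). The pins are at (285,170) and (328,166). The mallet stands on the cork pad at (395,221) with its handle towards (424,258), the blue plug box at (378,272) is close to the handle, and the can is at (387,158). Next I'll measure these.

```bash
cat > m.py <<'E'
from h import *
def fitc(P):
    A=np.c_[2*P,np.ones(len(P))];s=np.linalg.lstsq(A,(P**2).sum(1),rcond=None)[0]
    return s[:2],np.sqrt(s[2]+s[:2]@s[:2])
def hull(P): return cv2.convexHull(P.astype(np.float32))[:,0]
E
python3 - <<'E'
from m import *
d=np.load("c0.npz")
for n in "ts":
    W=d[n];I=d[n+"i"];H=cv2.cvtColor(I,cv2.COLOR_BGR2HSV);x,y,z=W[...,0],W[...,1],W[...,2]
    h,s,v=H[...,0],H[...,1],H[...,2]
    print(n)
    bd=(abs(z-.015)<.006)&(h>10)&(h<28)&(s>50)&(v>120)&(abs(y)<.2)&(x>.2)
    r=cv2.minAreaRect(W[bd][:,:2].astype(np.float32));print("board",r,bd.sum())
    lid=(s<45)&(v>150)&(z>.018)&(z<.04)&(abs(y)<.15)&(x>.3)&(x<.7)
    P=hull(W[lid][:,:2]);print("lid hull",cv2.minEnclosingCircle(P),fitc(P),lid.sum())
    hd=(z>.19)&(z<.22)&(abs(y)<.15)&(x>.4)&(x<.75)
    if hd.any(): print("head",cv2.minEnclosingCircle(W[hd][:,:2].astype(np.float32)),np.nanmedian(z[hd]),hd.sum())
    ml=(h>22)&(h<34)&(s>150)&(v>130)&(z>.075)&(z<.1)&(y<-.1)
    if ml.any(): print("mallet",cv2.minEnclosingCircle(W[ml][:,:2].astype(np.float32)),np.nanmedian(z[ml]))
    rg=(z>.04)&(z<.066)&(y<-.15)&(y>-.45)&(x>.2)&(x<.6)&(s>80)&((h<24)|(h>170))
    q=W[rg][:,:2];r=cv2.minAreaRect(q.astype(np.float32));print("handle",r,rg.sum(),np.nanmax(z[rg]),cv2.boxPoints(r).round(3).tolist())
    pd=(abs(z-.006)<.005)&(h>5)&(h<24)&(s>60)&(v>60)&(y<-.12)&(y>-.45)
    P=hull(W[pd][:,:2]);print("pad",cv2.minEnclosingCircle(P),pd.sum())
    og=(z>.02)&(z<.05)&(h<14)&(s>100)&(abs(y)<.12)&(x>.35)&(x<.7);q=W[og];print("plug",np.nanmedian(q,0),len(q))
    bl=(h>100)&(h<125)&(s>120)&(z>.02)&(z<.06)&(y<-.1)&(x<.45);print("box",cv2.minAreaRect(W[bl][:,:2].astype(np.float32)))
    cn=(z>.1)&(z<.135)&(y<-.1)&(y>-.35)&(x>.45);print("can",cv2.minEnclosingCircle(W[cn][:,:2].astype(np.float32)))
E
```

```text
t
board ((0.5998845100402832, -0.04969217628240585), (0.4004822075366974, 0.20185045897960663), 3.4934308528900146) 3672
lid hull ((0.5806536674499512, -0.04989805817604065), 0.12663616240024567) (array([ 0.58098262, -0.05375005]), np.float64(0.11765833117732614)) 1651
head ((0.6289390325546265, -0.048747967928647995), 0.02071457728743553) 0.20136709703245015 151
mallet ((0.47467470169067383, -0.3215295374393463), 0.028362268581986427) 0.09065309121407306
handle ((0.3713902235031128, -0.33882826566696167), (0.17340584099292755, 0.15993306040763855), 62.097389221191406) 350 0.06591403694601694 [[0.25999999046325684, -0.3779999911785126], [0.4009999930858612, -0.453000009059906], [0.4830000102519989, -0.30000001192092896], [0.3409999907016754, -0.22499999403953552]]
pad ((0.5874922275543213, -0.2821412980556488), 0.2767881751060486) 1012
plug [nan nan nan] 0
box ((0.3097015619277954, -0.2707602083683014), (0.15001176297664642, 0.10171207785606384), 15.612895965576172)
can ((0.6810032725334167, -0.3118167221546173), 0.032597724348306656)
s
board ((0.6032339334487915, -0.0519624203443527
[... 312 characters left out ...]
125
mallet ((0.47775447368621826, -0.32324305176734924), 0.0294380784034729) 0.0914222277527581
handle ((0.37924692034721375, -0.3510996699333191), (0.16192403435707092, 0.1812313199043274), 56.497684478759766) 535 0.06596921036709169 [[0.2590000033378601, -0.36899998784065247], [0.4099999964237213, -0.4690000116825104], [0.49900001287460327, -0.33399999141693115], [0.3479999899864197, -0.23399999737739563]]
pad ((0.6095854640007019, -0.25895118713378906), 0.2755061388015747) 1268
plug [ 0.53689051 -0.06219535  0.03205672] 22
box ((0.31211230158805847, -0.2717722952365875), (0.1511267125606537, 0.10510849952697754), 15.750823974609375)
can ((1.0433037281036377, -0.2189304381608963), 0.40509700775146484)
  return np.nanmean(a, axis, out=out, keepdims=keepdims)
```

```bash
python3 - <<'E'
from m import *
d=np.load("c0.npz")
O=np.array([.630,-.0497]);a=np.radians(3.43);C=np.array([[np.cos(a),-np.sin(a)],[np.sin(a),np.cos(a)]])
m=np.array([.476,-.3225])
for n in "ts":
    W=d[n];I=d[n+"i"];H=cv2.cvtColor(I,cv2.COLOR_BGR2HSV);z=W[...,2]
    h,s,v=H[...,0],H[...,1],H[...,2]
    J=(W[...,:2]-O)@C
    ins=(J[...,0]>-.235)&(J[...,0]<.09)&(abs(J[...,1])<.105)
    lid=(s<60)&(v>110)&(z>.018)&(z<.037)&ins
    P=hull(J[lid]);c=cv2.minEnclosingCircle(P);print("lid jig",c,fitc(P),lid.sum())
    og=ins&(h<14)&(s>90)&(v<200)&(z>.02)&(z<.04);print("plug",np.median(J[og],0),og.sum(),np.median(z[og]))
    r=W[...,:2]-m;dist=np.linalg.norm(r,axis=-1)
    hd=(z>.035)&(z<.07)&(dist<.18)&(dist>.035)&(s>80)&((h<24)|(h>170))&(r[...,0]<0)&(r[...,1]<0.01)
    top=hd&(z>.055);q=W[top][:,:2];rr=cv2.minAreaRect(q.astype(np.float32))
    vx=cv2.fitLine(q.astype(np.float32),cv2.DIST_HUBER,0,.01,.01).ravel();ang=np.degrees(np.arctan2(vx[1],vx[0]))
    print("handle",rr,top.sum(),vx,ang,np.nanmedian(z[top]))
    print(" toward",np.degrees(np.arctan2(*(m-q.mean(0))[::-1])))
    pd=(z>.001)&(z<.012)&(dist<.1)&(h>3)&(h<24)&(s>60);P=hull(W[pd][:,:2]);print("pad",cv2.minEnclosingCircle(P),fitc(P))
E
```

```text
lid jig ((-0.04898443445563316, 0.0016130718868225813), 0.12713558971881866) (array([-0.04956806, -0.00207252]), np.float64(0.11572577776535377)) 1678
plug [-0.10450286 -0.00377329] 3 0.035227815406258634
handle ((0.3958931863307953, -0.38038793206214905), (0.13090233504772186, 0.025604581460356712), 37.7391471862793) 300 [ 0.79542047  0.606058    0.39528438 -0.3804341 ] 37.30501 0.06201494864238544
 toward 35.669113163492035
pad ((0.46951213479042053, -0.3334367275238037), 0.08235102891921997) (array([ 0.47255519, -0.33109161]), np.float64(0.07696534003909727))
lid jig ((-0.05665967985987663, -0.02304076962172985), 0.12131310254335403) (array([-0.05792961, -0.01671804]), np.float64(0.10642937621337585)) 1440
plug [-0.09631565 -0.00500784] 19 0.03173390859016112
handle ((0.39803147315979004, -0.3826342821121216), (0.13006211817264557, 0.02460614964365959), 36.85306167602539) 420 [ 0.79866374  0.60177755  0.39558133 -0.385851  ] 36.99731 0.06238404936167319
 toward 38.22980259332904
pad ((0.461616188287735, -0.31645211577415466), 0.09212804585695267) (array([ 0.47195137, -0.32564706]), np.float64(0.078791987722214))
```

```bash
cat >> m.py <<'E'
O=np.array([.630,-.0497]);a=np.radians(3.43);C=np.array([[np.cos(a),-np.sin(a)],[np.sin(a),np.cos(a)]])
def jig(x,y): return O+C@np.array([x,y])
def lidfit(c,guess):
    W=cloud(c);H=cv2.cvtColor(c["img"],cv2.COLOR_BGR2HSV);z=W[...,2];J=(W[...,:2]-O)@C
    r=J-guess
    m=(H[...,1]<70)&(H[...,2]>100)&(z>.019)&(z<.038)&(np.linalg.norm(r,axis=-1)<.1)&(r[...,0]<.045)
    P=J[m];best=max(((np.linalg.norm(P-[gx,gy],axis=1)<.081).sum()-(1e-3*np.hypot(gx-guess[0],gy-guess[1])),gx,gy) for gx in np.arange(guess[0]-.03,guess[0]+.03,.002) for gy in np.arange(guess[1]-.02,guess[1]+.02,.002))
    hp=hull(P);hp=hp[(np.linalg.norm(hp-best[1:],axis=1)<.088)&(hp[:,0]<best[1]+.03)]
    return best,fitc(hp),len(P)
def go(p,yaw,tilt=0,tool=None):
    "tool down with yaw (deg), body leaning back by tilt about tool y"
    o=ctrl.get_obs();R0=R.from_euler("xyz",o["eef_rot"]);R1=R.from_euler("xyz",[180,0,yaw],degrees=True)*R.from_rotvec([0,-np.radians(tilt),0])
    rv=np.degrees((R0.inv()*R1).as_rotvec())/10
    d=np.array(p)-o["ee_pos"]
    print("t",o["time_s"],"rot",rv.round(2),"| shift after rot",(R1.inv().apply(d)/.03).round(2),"before",(R0.inv().apply(d)/.03).round(2),"world mm",(d*1e3).round(1))
E
python3 - <<'E'
from m import *
for n in ("top","side"):
    print(n,lidfit(camera(n),np.array([-.09,-.004])))
p=jig(-.215,-.004);go([*p,.205],183.43,15);go([*p,.021],183.43,15)
E
```

```text
top ((np.float64(1399.9999936754448), np.float64(-0.09599999999999997), np.float64(-0.001999999999999981)), (array([-0.09363453, -0.00314838]), np.float64(0.08181375818556297)), 1404)
side ((np.float64(1199.999994), np.float64(-0.09599999999999997), np.float64(-0.003999999999999983)), (array([-0.09310891, -0.0043711 ]), np.float64(0.081195241703861)), 1207)
t 0.2 rot [-0.23 -1.49 -1.74] | shift after rot [ -7.9  -20.52   2.12] before [-1.398e+01 -1.711e+01  1.000e-02] world mm [ 2.819e+02 -5.999e+02 -1.000e-01]
t 0.2 rot [-0.23 -1.49 -1.74] | shift after rot [ -6.31 -20.52   8.05] before [-13.98 -17.1    6.15] world mm [ 281.9 -599.9 -184.1]
```

```bash
python3 -m inch '1 0 0 0 -0.12 -0.75 -0.87; 1 0 0 0 -0.12 -0.75 -0.87; 1 -0.37 -1 0.1 0 0 0; 1 -0.37 -1 0.1 0 0 0; 1 -0.37 -1 0.1 0 0 0; 1 -0.37 -1 0.1 0 0 0; 1 -0.37 -1 0.1 0 0 0; 1 -0.37 -1 0.1 0 0 0; 1 -0.37 -1 0.1 0 0 0; 1 -0.37 -1 0.1 0 0 0'
python3 -m inch '1 -0.37 -1 0.1 0 0 0; 1 -0.37 -1 0.1 0 0 0; 1 -0.37 -1 0.1 0 0 0; 1 -0.37 -1 0.1 0 0 0; 1 -0.37 -1 0.1 0 0 0; 1 -0.37 -1 0.1 0 0 0; 1 -0.37 -1 0.1 0 0 0; 1 -0.37 -1 0.1 0 0 0; 1 -0.37 -1 0.1 0 0 0; 1 -0.37 -1 0.1 0 0 0'
python3 - <<'E'
from m import *
go([*jig(-.205,-.0035),.021],183.43,15)
E
```

```text
time_s: 1.45
ee_pos: [0.2352, 0.2962, 0.2028]
eef_rot: [3.137, 0.246, -3.104]
force: [-0.1, 0.7, -0.2]
grip_width: 0.0939
grip_force: 0.0
time_s: 2.7
ee_pos: [0.3617, 0.0008, 0.1996]
eef_rot: [3.137, 0.246, -3.104]
force: [0.3, 0.7, 0.2]
grip_width: 0.0938
grip_force: 0.0
t 2.7 rot [-0.01 -0.09 -0.12] | shift after rot [-0.38 -2.33  6.27] before [-0.53 -2.31  6.26] world mm [  63.9  -66.2 -178.6]
```

```bash
python3 -m inch '1 -0.2 -0.8 0.5 0 -0.09 -0.12; 1 -0.2 -0.8 0.5 0 0 0; 1 0 -0.73 0.7 0 0 0; 1 0 0 1 0 0 0; 1 0 0 1 0 0 0; 1 0 0 1 0 0 0; 1 0 0 0.8 0 0 0; 1 0 0 0.5 0 0 0; 1 0 0 0.1 0 0 0; 1 0 0 0 0 0 0'
python3 - <<'E'
from m import *
go([*jig(-.205,-.0035),.021],183.43,15)
go([*jig(-.167,-.0035),.021],183.43,15)
go([*jig(-.073,0),.021],183.43,15)
E
```

```text
time_s: 3.95
ee_pos: [0.4237, -0.0648, 0.0259]
eef_rot: [-3.14, 0.262, -3.082]
force: [0.2, -1.0, 0.0]
grip_width: 0.094
grip_force: 0.0
t 3.95 rot [-0.01 -0.   -0.  ] | shift after rot [-0.02 -0.03  0.17] before [-0.02 -0.03  0.17] world mm [ 1.9 -0.7 -4.9]
t 3.95 rot [-0.01 -0.   -0.  ] | shift after rot [-1.24 -0.03  0.5 ] before [-1.24 -0.02  0.5 ] world mm [39.8  1.6 -4.9]
t 3.95 rot [-0.01 -0.   -0.  ] | shift after rot [-4.27  0.09  1.31] before [-4.27  0.1   1.31] world mm [133.4  10.7  -4.9]
```

```bash
python3 -m inch '1 0 0 0.1 0 0 0; 1 -0.39 0 0.105 0 0 0; 1 -0.39 0 0.105 0 0 0; 1 -0.29 0 0.08 0 0 0; 1 -0.24 0 0.065 0 0 0; 1 -0.24 0 0.065 0 0 0; 1 -0.24 0 0.065 0 0 0; 1 -0.24 0.03 0.065 0 0 0; 1 -0.24 0.03 0.065 0 0 0; 1 -0.24 0.03 0.065 0 0 0'
python3 - <<'E'
from m import *
go([*jig(-.073,0),.023],183.43,15)
for n in ("top","side"): print(lidfit(camera(n),np.array([-.04,0])))
E
```

```text
time_s: 5.2
ee_pos: [0.5027, -0.0574, 0.0225]
eef_rot: [-3.14, 0.261, -3.082]
force: [-0.1, -0.3, 0.3]
grip_width: 0.0943
grip_force: 0.3
t 5.2 rot [-0.01 -0.   -0.  ] | shift after rot [-1.76  0.    0.45] before [-1.76  0.    0.45] world mm [54.5  3.3  0.5]
((np.float64(1304.999984), np.float64(-0.055999999999999994), np.float64(-1.734723475976807e-17)), (array([-0.0489977, -0.0005782]), np.float64(0.08250859049618282)), 1312)
((np.float64(1052.9999838754845), np.float64(-0.055999999999999994), np.float64(-0.0020000000000000157)), (array([-0.04580067, -0.00210541]), np.float64(0.08181147986272733)), 1060)
```

```bash
python3 -m inch '1 -0.24 0 0.065 0 0 0; 1 -0.24 0 0.065 0 0 0; 1 -0.24 0 0.065 0 0 0; 1 -0.24 0 0.065 0 0 0; 1 -0.2 0 0.053 0 0 0; 1 -0.15 0 0.04 0 0 0; 1 -0.12 0 0.03 0 0 0; 1 -0.1 0 0.025 0 0 0; 1 -0.08 0 0.02 0 0 0; 1 -0.06 0 0.015 0 0 0'
python3 - <<'E'
from m import *
go([*jig(-.073,0),.023],183.43,15)
for n in ("top","side"):
    c=camera(n);cv2.imwrite(f"pics/p_{n}.png",c["img"]);print(lidfit(c,np.array([0,0])))
E
```

```text
time_s: 6.55
ee_pos: [0.554, -0.0544, 0.0226]
eef_rot: [-3.14, 0.261, -3.082]
force: [0.2, 0.1, 0.4]
grip_width: 0.094
grip_force: 0.2
t 6.55 rot [-0.01 -0.   -0.  ] | shift after rot [-0.1   0.01  0.01] before [-0.1   0.01  0.01] world mm [3.1 0.4 0.4]
((np.float64(1006.999996), np.float64(-0.003999999999999976), np.float64(-1.734723475976807e-17)), (array([ 0.01679284, -0.00280258]), np.float64(0.09048295257608717)), 1029)
((np.float64(772.999995527864), np.float64(-0.003999999999999976), np.float64(-0.0020000000000000157)), (array([-0.00027155, -0.00292355]), np.float64(0.0808162961331769)), 791)
```

Close; continue in small steps until the force shows contact with the pins.

```bash
python3 -m inch '1 -0.04 0 0.01 0 0 0; 1 -0.04 0 0.01 0 0 0; 1 0 0 0 0 0 0'
python3 -m inch '1 -0.04 0 0.01 0 0 0; 1 -0.04 0 0.01 0 0 0; 1 0 0 0 0 0 0'
```

```text
time_s: 7.02
ee_pos: [0.5564, -0.0543, 0.0226]
eef_rot: [-3.14, 0.261, -3.082]
force: [-0.2, -0.2, 0.0]
grip_width: 0.0944
grip_force: 0.2
time_s: 7.4
ee_pos: [0.5583, -0.0538, 0.0224]
eef_rot: [-3.141, 0.26, -3.082]
force: [-5.5, 2.8, 2.1]
grip_width: 0.0939
grip_force: 3.4
```

```bash
python3 -m inch '1 -0.04 0 0.01 0 0 0; 1 0 0 0 0 0 0'
python3 -m inch '1 -0.03 0 0.01 0 0 0; 1 0 0 0 0 0 0'
python3 - <<'E'
from m import *
for n in ("top","side"):
    c=camera(n);cv2.imwrite(f"pics/q_{n}.png",c["img"]);print(lidfit(c,np.array([0,0])))
c=cv2.imread("pics/q_side.png")[170:290,210:400];cv2.imwrite("pics/q_crop.png",cv2.resize(c,None,fx=4,fy=4))
E
```

```text
time_s: 7.65
ee_pos: [0.5591, -0.0535, 0.0222]
eef_rot: [-3.141, 0.259, -3.082]
force: [-7.9, 4.7, 3.7]
grip_width: 0.094
grip_force: 5.4
time_s: 7.9
ee_pos: [0.5598, -0.0533, 0.0221]
eef_rot: [3.142, 0.258, -3.082]
force: [-10.8, 5.3, 6.4]
grip_width: 0.094
grip_force: 10.0
((np.float64(958.999998), np.float64(0.0020000000000000295), np.float64(-1.734723475976807e-17)), (array([ 1.24448200e-02, -6.79008983e-05]), np.float64(0.08531606230472287)), 981)
((np.float64(703.999995527864), np.float64(0.0020000000000000295), np.float64(-0.004000000000000014)), (array([-0.0029459 , -0.00255717]), np.float64(0.07984931464795232)), 723)
```

View pics/q_crop.png

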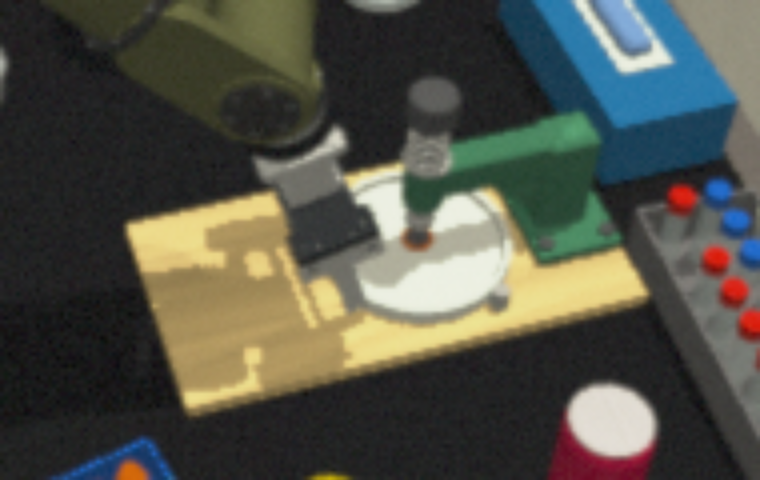

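```bash
python3 -m inch '1 0.1 0 -0.03 0 0 0; 1 0.3 0 -0.08 0 0 0; 1 0.7 0 -0.2 0 0 0; 1 0.9 0 -0.3 0 0 0; 1 0.3 0 -1 0 0 0; 1 0 0 -1 0 0 0; 1 0 0 -1 0 0 0; 0.06 0 0 -0.8 0 0.75 0; 0.06 0 0 -0.4 0 0.75 0'
python3 - <<'E'
from m import *
u=np.array([np.cos(np.radians(37.2)),np.sin(np.radians(37.2))]);p=np.array([.476,-.322])-.055*u
go([*p,.13],217.2,0);go([*p,.0295],217.2,0)
print(ctrl.get_obs()["qpos"].round(2))
for n in ("top","side"): print(lidfit(camera(n),np.array([0,0])))
E
```

```text
time_s: 9.12
ee_pos: [0.4587, -0.0604, 0.1466]
eef_rot: [-3.139, -0.001, -3.084]
force: [-0.1, -0.8, 0.9]
grip_width: 0.077
grip_force: 0.0
t 9.125 rot [-0.01 -0.01 -3.39] | shift after rot [ 6.65 -7.3   0.55] before [ 1.45 -9.76  0.58] world mm [ -26.5 -294.9  -16.6]
t 9.125 rot [-0.01 -0.01 -3.39] | shift after rot [ 6.65 -7.3   3.9 ] before [ 1.45 -9.75  3.93] world mm [ -26.5 -294.9 -117.1]
[-0.21  0.17  1.83 -0.    1.15 -1.84]
((np.float64(1103.999996), np.float64(-0.003999999999999976), np.float64(-1.734723475976807e-17)), (array([0.00348733, 0.00166866]), np.float64(0.08352763192669067)), 1125)
((np.float64(977.9999943431458), np.float64(-0.003999999999999976), np.float64(-0.004000000000000014)), (array([ 0.00235903, -0.00279995]), np.float64(0.08168296536369925)), 994)
```

```bash
python3 -m inch '0.06 0 0 0 0 0 1; 0.06 0 0 0 0 0 1; 0.06 0 0 0 0 0 1; 0.06 0 0 0 0 0 1; 0.06 0 0 0 0 0 1; 0.06 0 0 0 0 0 1; 0.06 0 0 0 0 0 1; 0.06 0 0 0 0 0 1; 0.06 0 0 0 0 0 1; 0.06 0 0 0 0 0 1'
python3 -m inch '0.06 0 0 0 0 0 1; 0.06 0 0 0 0 0 1; 0.06 0 0 0 0 0 1; 0.06 0 0 0 0 0 1; 0.06 0 0 0 0 0 0.6; 0.06 0 0 0 0 0 0'
python3 - <<'E'
from m import *
u=np.array([np.cos(np.radians(37.2)),np.sin(np.radians(37.2))]);p=np.array([.476,-.322])-.055*u
go([*p,.13],37.2,0);go([*p,.0295],37.2,0)
print(ctrl.get_obs()["qpos"].round(2))
E
```

```text
time_s: 10.48
ee_pos: [0.4583, -0.0598, 0.1436]
eef_rot: [3.14, 0.0, 1.449]
force: [-0.3, -0.1, 0.9]
grip_width: 0.0498
grip_force: 0.0
time_s: 11.22
ee_pos: [0.4583, -0.0599, 0.1438]
eef_rot: [3.14, -0.001, 0.653]
force: [0.2, -0.1, 0.7]
grip_width: 0.0498
grip_force: 0.0
t 11.225 rot [ 0.01 -0.    0.02] | shift after rot [-6.65  7.32  0.46] before [-6.67  7.29  0.47] world mm [ -26.1 -295.4  -13.8]
t 11.225 rot [ 0.01 -0.    0.02] | shift after rot [-6.65  7.32  3.81] before [-6.68  7.29  3.82] world mm [ -26.1 -295.4 -114.3]
[-0.21  0.17  1.83 -0.    1.14  0.71]
```

```bash
python3 -m inch '0.06 -0.84 0.91 0 0 0 0.02; 0.06 -0.84 0.91 0 0 0 0; 0.06 -0.84 0.91 0 0 0 0; 0.06 -0.84 0.91 0 0 0 0; 0.06 -0.84 0.91 0 0 0 0; 0.06 -0.84 0.91 0 0 0 0; 0.06 -0.84 0.91 0 0 0 0; 0.06 -0.8 0.91 0.5 0 0 0; 0.06 0 0 0 0 0 0'
python3 - <<'E'
from m import *
u=np.array([np.cos(np.radians(37.2)),np.sin(np.radians(37.2))]);p=np.array([.476,-.322])-.055*u
go([*p,.0295],37.2,0)
E
```

```text
time_s: 12.35
ee_pos: [0.4301, -0.3563, 0.1281]
eef_rot: [-3.141, 0.001, 0.649]
force: [-0.6, 0.3, 0.4]
grip_width: 0.0501
grip_force: 0.0
t 12.35 rot [-0.  0. -0.] | shift after rot [0.08 0.01 3.29] before [0.08 0.02 3.29] world mm [  2.1   1.  -98.6]
```

```bash
python3 -m inch '0.06 0.08 0.01 0.9 0 0 0; 0.06 0 0 0.9 0 0 0; 0.06 0 0 0.8 0 0 0; 0.06 0 0 0.5 0 0 0; 0.06 0 0 0.19 0 0 0; 0.06 0 0 0 0 0 0; -0.7 0 0 0 0 0 0; -0.7 0 0 0 0 0 0; -0.7 0 0 0 0 0 0; -0.7 0 0 0 0 0 0' 60
python3 - <<'E'
from m import *
o=ctrl.get_obs();print(o["grip_width"],o["grip_force"],o["ee_pos"],o["force"])
c=camera("wrist");cv2.imwrite("pics/w.png",c["img"])
E
```

```text
time_s: 13.6
ee_pos: [0.4334, -0.3541, 0.0314]
eef_rot: [3.14, 0.001, 0.649]
force: [-0.4, -0.0, 1.8]
grip_width: 0.0236
grip_force: 60.0
0.023644227440077548 59.99800443649292 [ 0.43341869 -0.35409701  0.03144446] [-0.39588778 -0.04743602  1.80605389]
```

View pics/w.png

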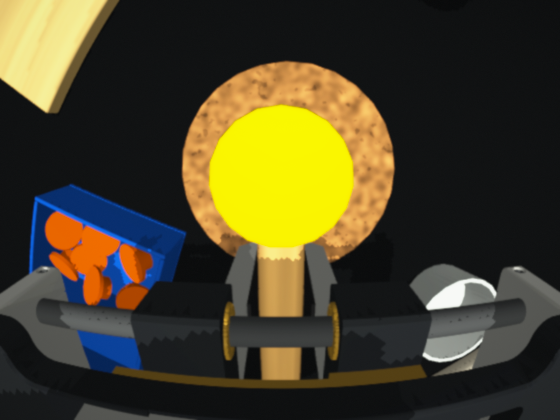

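```bash
python3 -m inch '-0.7 0 0 -0.3 0 0 0; -0.7 0 0 -0.8 0 0 0; -0.7 0 0 -1 0 0 0; -0.7 0 0 -1 0 0 0; -0.7 0 0 -1 0 0 0; -0.7 0 0 -1 0 0 0; -0.7 0 0 -1 0 0 0; -0.7 0 0 -1 0 0 0; -0.7 0 0 -0.6 0 0 0; -0.7 0 0 0 0 0 0'
python3 - <<'E'
from m import *
go([.5768,-.0529,.262],3.43)
o=ctrl.get_obs();print(o["grip_width"],o["qpos"].round(2))
W=cloud(camera("side"));z=W[...,2]
m=(np.hypot(W[...,0]-.476,W[...,1]+.322)<.035)&(z>.2);print(m.sum(),np.median(W[m],0),z[m].max())
E
```

```text
time_s: 14.9
ee_pos: [0.4334, -0.3538, 0.2633]
eef_rot: [3.139, 0.001, 0.649]
force: [0.2, -1.0, -5.2]
grip_width: 0.0237
grip_force: 60.0
t 14.9 rot [ 0.02 -0.    3.37] | shift after rot [ 5.37 -9.72  0.04] before [ 9.87 -5.1   0.02] world mm [143.4 300.9  -1.3]
0.023675535772126863 [-0.75  0.28  1.41 -0.    1.45  0.17]
616 [ 0.47072733 -0.33961732  0.56504856] 0.5776071393238094
```

```bash
python3 -m inch '-0.7 0 0 0 0 0 0.84; -0.7 0 0 0 0 0 0.84; -0.7 0 0 0 0 0 0.84; -0.7 0 0 0 0 0 0.85; -0.7 0 -0.6 0 0 0 0; -0.7 0.4 -0.9 0 0 0 0; -0.7 0.7 -1 0 0 0 0; -0.7 0.7 -1 0 0 0 0; -0.7 0.7 -1 0 0 0 0; -0.7 0.7 -1 0 0 0 0'
python3 -m inch '-0.7 0.7 -1 0 0 0 0; -0.7 0.6 -1 0 0 0 0; -0.7 0.6 -1 0 0 0 0; -0.7 0.3 -0.8 0 0 0 0; -0.7 0.1 -0.4 0 0 0 0; -0.7 0 0 0 0 0 0'
python3 - <<'E'
from m import *
go([.5768,-.0529,.262],3.43)
o=ctrl.get_obs();print(o["grip_width"],o["qpos"].round(2),o["eef_rot"])
for n in("top","side"):
    c=camera(n);cv2.imwrite(f"pics/s_{n}.png",c["img"]);W=cloud(c);z=W[...,2]
    H=cv2.cvtColor(c["img"],cv2.COLOR_BGR2HSV)
    m=(np.hypot(W[...,0]-.63,W[...,1]+.05)<.05)&(z>.3)&(z<.345)&(H[...,0]>22)&(H[...,0]<34)&(H[...,1]>140)
    print(m.sum(),np.median(W[m],0) if m.any() else 0, cv2.minEnclosingCircle(W[m][:,:2].astype(np.float32)) if m.any() else 0)
c=cv2.imread("pics/s_side.png")[130:290,210:400];cv2.imwrite("pics/s_crop.png",cv2.resize(c,None,fx=3.7,fy=3.7))
E
```

```text
time_s: 16.2
ee_pos: [0.5191, -0.181, 0.2612]
eef_rot: [3.141, 0.001, 0.064]
force: [-0.5, -1.0, -3.4]
grip_width: 0.0235
grip_force: 60.0
time_s: 16.95
ee_pos: [0.58, -0.0526, 0.2614]
eef_rot: [3.14, 0.001, 0.063]
force: [0.3, -0.3, -3.7]
grip_width: 0.0239
grip_force: 60.0
t 16.95 rot [0.01 0.01 0.02] | shift after rot [-0.11  0.   -0.02] before [-0.11  0.   -0.02] world mm [-3.2 -0.3  0.6]
0.023881365292034492 [-0.15  0.34  1.34 -0.    1.46  1.36] [3.14048764e+00 1.00412475e-03 6.29350381e-02]
0 0 0
29 [ 0.65144822 -0.07161138  0.31704509] ((0.6445554494857788, -0.06693808734416962), 0.020961903035640717)
```

View pics/s_crop.png

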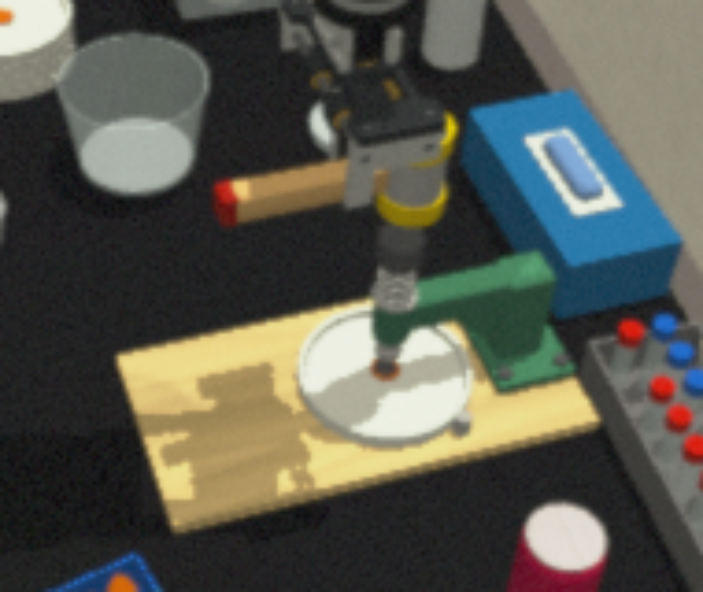

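```bash
python3 -m inch '-0.7 -0.11 0 -0.3 0 0 0; -0.7 0 0 0 0 0 0; -0.7 0 0 1 0 0 0; -0.7 0 0 1 0 0 0; -0.7 0 0 0.75 0 0 0; -0.7 0 0 -1 0 0 0; -0.7 0 0 -1 0 0 0; -0.7 0 0 -0.75 0 0 0; -0.7 0 0 0 0 0 0' 60
python3 - <<'E'
from m import *
go([.5768,-.0529,.262],3.43)
o=ctrl.get_obs();print(o["grip_width"],o["eef_rot"])
c=camera("side");cv2.imwrite("pics/u_side.png",c["img"])
W=cloud(c);H=cv2.cvtColor(c["img"],cv2.COLOR_BGR2HSV);z=W[...,2]
J=(W[...,:2]-O)@C
for k,m in (("plug",(H[...,0]<14)&(H[...,1]>90)&(np.linalg.norm(J,axis=-1)<.03)&(z>.015)&(z<.05)),("panel",(H[...,1]<60)&(np.linalg.norm(J-[-.04,0],axis=-1)<.02)&(z<.05))): print(k,m.sum(),np.median(W[m],0),np.median(J[m],0))
c=c["img"][130:290,210:400];cv2.imwrite("pics/u_crop.png",cv2.resize(c,None,fx=3.7,fy=3.7))
E
```

```text
time_s: 18.18
ee_pos: [0.5776, -0.0537, 0.2723]
eef_rot: [3.14, -0.003, 0.06]
force: [0.2, -0.3, -4.7]
grip_width: 0.0238
grip_force: 60.0
t 18.175 rot [ 0.01 -0.02  0.  ] | shift after rot [-0.02 -0.03  0.34] before [-0.03 -0.03  0.34] world mm [ -0.8   0.8 -10.3]
0.023789900351826307 [ 3.13967961e+00 -2.87423972e-03  6.04205904e-02]
plug 24 [ 0.62887069 -0.05490221  0.02654634] [-0.00151013 -0.00552063]
panel 78 [ 0.59024869 -0.05158815  0.02339293] [-0.0397044   0.00062491]
```

View pics/u_crop.png

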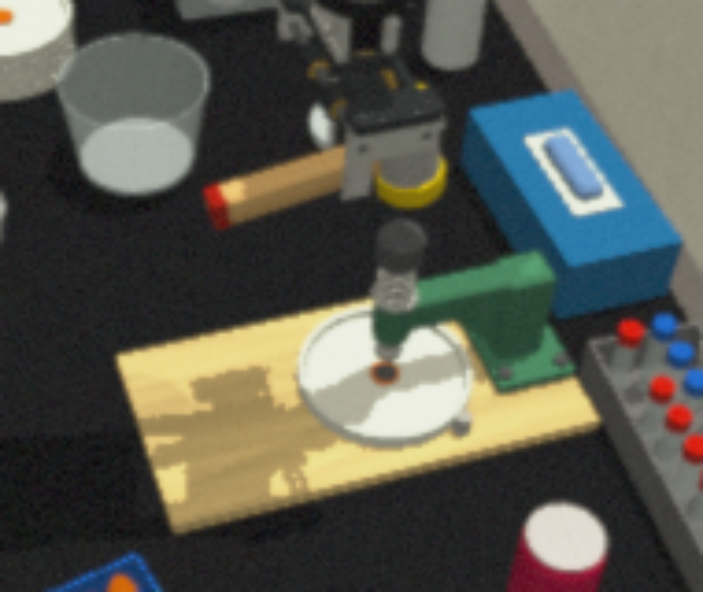

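```bash
cat >> m.py <<'E'
def pitch(c):
    "handle slope (deg, + = end lower than head) from pixels of the handle's side"
    W=cloud(c);H=cv2.cvtColor(c["img"],cv2.COLOR_BGR2HSV);z=W[...,2];p=ctrl.get_obs()["ee_pos"];y=R.from_euler("z",ctrl.get_obs()["eef_rot"][2]).as_matrix()
    L=(W-p)@y
    m=(L[...,0]<-.012)&(L[...,0]>-.125)&(abs(L[...,1])<.02)&(abs(L[...,2]-.02)<.05)&(H[...,0]>5)&(H[...,0]<25)&(H[...,1]>60)
    q=L[m];out=[]
    xs=np.arange(-.10,-.012,.006);top=[];bot=[];X=[]
    for x in xs:
        b=q[abs(q[:,0]-x)<.004]
        if len(b)>5: X.append(x);top.append(np.percentile(b[:,2],95));bot.append(np.percentile(b[:,2],5))
    t=np.polyfit(X,top,1);b=np.polyfit(X,bot,1)
    print("pitch deg top/bot",np.degrees(np.arctan([t[0],b[0]])).round(1),"z at grip rel tcp",t[1].round(4),b[1].round(4),m.sum())
E
python3 - <<'E'
from m import *
for i in range(2): pitch(camera("side"))
E
```

```text
pitch deg top/bot [9.3 8.6] z at grip rel tcp 0.0392 0.0142 360
pitch deg top/bot [8.4 8. ] z at grip rel tcp 0.0381 0.0136 361
```

```bash
python3 -m inch '-0.7 -0.09 0 0 0 -0.85 0; -0.7 0 0 0 0 0 0; -0.7 0.15 0 1 0 0 0; -0.7 0.15 0 1 0 0 0; -0.7 0.15 0 1 0 0 0; -0.7 -0.15 0 -1 0 0 0; -0.7 -0.15 0 -1 0 0 0; -0.7 -0.15 0 -1 0 0 0; -0.7 0 0 0 0 0 0'
python3 - <<'E'
from m import *
o=ctrl.get_obs();print(o["grip_width"],o["eef_rot"],o["ee_pos"])
c=camera("side");pitch(c);z0=[]
W=cloud(c);H=cv2.cvtColor(c["img"],cv2.COLOR_BGR2HSV);z=W[...,2]
J=(W[...,:2]-O)@C
for k,m in (("plug",(H[...,0]<14)&(H[...,1]>90)&(np.linalg.norm(J,axis=-1)<.03)&(z>.015)&(z<.05)),("panel",(H[...,1]<60)&(np.linalg.norm(J-[-.04,0],axis=-1)<.02)&(z<.05))): print(k,m.sum(),np.median(W[m],0),np.median(J[m],0))
pitch(camera("side"))
E
```

```text
time_s: 19.45
ee_pos: [0.575, -0.0536, 0.2722]
eef_rot: [3.14, 0.143, 0.06]
force: [-0.6, -1.2, -3.8]
grip_width: 0.0236
grip_force: 65.6
0.023635854389423405 [3.13966707 0.14256967 0.06040399] [ 0.57498985 -0.05364167  0.27221241]
pitch deg top/bot [6.5 6.4] z at grip rel tcp 0.0464 0.0221 364
plug 21 [ 0.62706783 -0.05402039  0.02655999] [-0.00217293 -0.0050988 ]
panel 85 [ 0.58925899 -0.05376305  0.0236384 ] [-0.04112491 -0.00084127]
pitch deg top/bot [7.2 6.8] z at grip rel tcp 0.0465 0.0226 362
```

```bash
python3 -m inch '-0.7 0 0 0 0 -0.68 0; -0.7 -0.15 0.5 0.05 0 0 0; -0.7 -0.5 0.8 0.14 0 0 0; -0.7 -0.5 0.95 0.14 0 0 0; -0.7 -0.5 0.95 0.14 0 0 0; -0.7 -0.5 0.95 0.14 0 0 0; -0.7 -0.5 0.95 0.14 0 0 0; -0.7 -0.5 0.95 0.14 0 0 0; -0.7 -0.5 0.95 0.14 0 0 0'
python3 - <<'E'
from m import *
go([.4295,-.3572,.262],37.2,15.3)
c=camera("side");pitch(c);pitch(camera("side"))
E
```

```text
time_s: 20.68
ee_pos: [0.4724, -0.2714, 0.2691]
eef_rot: [3.14, 0.266, 0.06]
force: [0.7, -0.3, -3.2]
grip_width: 0.0238
grip_force: 65.1
t 20.675 rot [-0.88 -0.   -3.26] | shift after rot [-2.7   1.41  0.98] before [-1.48  2.77  0.65] world mm [-42.9 -85.8  -7.1]
pitch deg top/bot [0.3 0.4] z at grip rel tcp 0.0451 0.023 461
pitch deg top/bot [-0.3  1.4] z at grip rel tcp 0.0448 0.0231 475
```

Level now. Turn, and move over the pad.

```bash
python3 -m inch '-0.7 0 0 0 -0.22 0 -0.82; -0.7 0 0 0 -0.22 0 -0.82; -0.7 0 0 0 -0.22 0 -0.81; -0.7 0 0 0 -0.22 0 -0.81; -0.7 -0.9 0.47 0.25 0 0 0; -0.7 -0.9 0.47 0.25 0 0 0; -0.7 -0.7 0.3 0.2 0 0 0; -0.7 -0.2 0.17 0.05 0 0 0; -0.7 0 0 0 0 0 0'
python3 - <<'E'
from m import *
go([.4295,-.3572,.262],37.2,15.3)
pitch(camera("side"))
for n in("top","side"):
    c=camera(n);W=cloud(c);z=W[...,2];H=cv2.cvtColor(c["img"],cv2.COLOR_BGR2HSV)
    m=(np.hypot(W[...,0]-.476,W[...,1]+.322)<.08)&(z>.2)&(z<.36)&(H[...,0]>22)&(H[...,0]<34)&(H[...,1]>140)
    q=W[m];print(n,m.sum(),q.min(0).round(3),q.max(0).round(3))
c=camera("side")["img"][130:330,180:380];cv2.imwrite("pics/v_crop.png",cv2.resize(c,None,fx=3,fy=3))
E
```

```text
time_s: 21.9
ee_pos: [0.4323, -0.3544, 0.2694]
eef_rot: [-3.141, 0.267, 0.65]
force: [0.1, -0.5, -2.4]
grip_width: 0.0238
grip_force: 64.6
t 21.9 rot [-0. -0.  0.] | shift after rot [-0.06  0.02  0.27] before [-0.06  0.02  0.27] world mm [-2.8 -2.8 -7.4]
pitch deg top/bot [ 0.3 -1.3] z at grip rel tcp 0.0456 0.0248 501
top 1 [ 0.499 -0.318  0.341] [ 0.499 -0.318  0.341]
side 113 [ 0.447 -0.353  0.257] [ 0.502 -0.308  0.346]
```

View pics/v_crop.png

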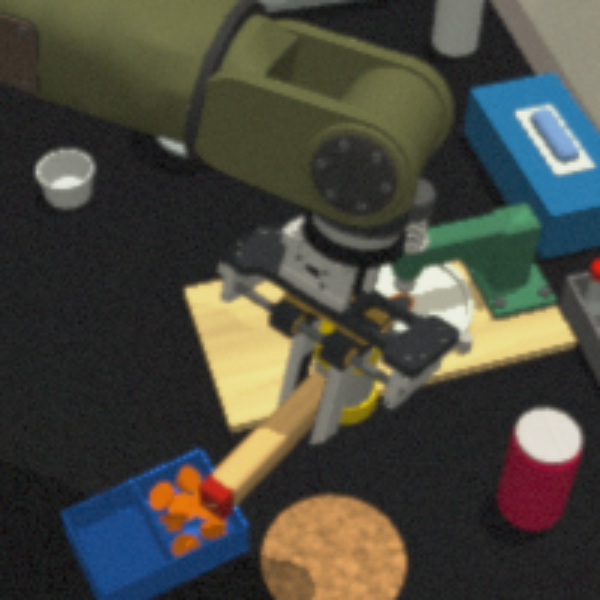

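```bash
python3 -m inch '-0.7 0.13 0 0.48 0 0 0; -0.7 0.26 0 0.96 0 0 0; -0.7 0.26 0 0.96 0 0 0; -0.7 0.26 0 0.96 0 0 0; -0.7 0.26 0 0.96 0 0 0; -0.7 0.26 0 0.96 0 0 0; -0.7 0.26 0 0.96 0 0 0; -0.7 0.2 0 0.7 0 0 0; -0.7 0.13 0 0.45 0 0 0; -0.7 0 0 0 0 0 0'
python3 - <<'E'
from m import *
o=ctrl.get_obs();print(o["ee_pos"])
c=camera("side");pitch(c)
W=cloud(c);z=W[...,2];H=cv2.cvtColor(c["img"],cv2.COLOR_BGR2HSV)
y=(H[...,0]>22)&(H[...,0]<34)&(H[...,1]>140)&(np.hypot(W[...,0]-.476,W[...,1]+.322)<.06)&(z>0)
q=W[y];print(y.sum(),q.min(0).round(3),q.max(0).round(3))
P=(z>.001)&(z<.012)&(H[...,0]>3)&(H[...,0]<22)&(H[...,1]>60)&(np.hypot(W[...,0]-.472,W[...,1]+.326)<.09);h=hull(W[P][:,:2]);print("pad",fitc(h),h.min(0),h.max(0))
E
```

```text
time_s: 23.35
ee_pos: [0.4317, -0.354, 0.039]
eef_rot: [-3.139, 0.268, 0.651]
force: [0.0, 0.1, -2.7]
grip_width: 0.0235
grip_force: 64.6
[ 0.43167576 -0.35402173  0.03898016]
pitch deg top/bot [-0.1 -1.6] z at grip rel tcp 0.0451 0.0253 351
62 [ 0.426 -0.377  0.028] [ 0.499 -0.316  0.172]
pad (array([ 0.46887959, -0.33593369]), np.float64(0.07580680762325814)) [ 0.38393795 -0.40550664] [ 0.5486132  -0.26694238]
```

```bash
python3 -m inch '-0.7 0.1 0 0.36 0 0 0; -0.7 0.03 0 0.1 0 0 0; -0.7 0 0 0 0 0 0'
python3 -m inch '-0.7 0.02 0 0.07 0 0 0; -0.7 0.02 0 0.07 0 0 0; -0.7 0 0 0 0 0 0'
```

```text
time_s: 23.78
ee_pos: [0.4321, -0.3544, 0.0255]
eef_rot: [-3.14, 0.267, 0.65]
force: [0.3, 0.5, -3.5]
grip_width: 0.0237
grip_force: 64.6
time_s: 24.15
ee_pos: [0.4321, -0.3543, 0.0211]
eef_rot: [-3.14, 0.267, 0.65]
force: [-0.0, 0.9, -3.5]
grip_width: 0.0235
grip_force: 64.6
```

```bash
python3 -m inch '-0.7 0.02 0 0.06 0 0 0; -0.7 0 0 0 0 0 0'
python3 -m inch '-0.7 0.02 0 0.06 0 0 0; -0.7 0 0 0 0 0 0'
python3 -m inch '-0.7 0.01 0 0.04 0 0 0; -0.7 0 0 0 0 0 0'
```

```text
time_s: 24.4
ee_pos: [0.4323, -0.3544, 0.0195]
eef_rot: [-3.141, 0.267, 0.65]
force: [-0.7, -0.2, -1.7]
grip_width: 0.0232
grip_force: 64.8
time_s: 24.65
ee_pos: [0.4324, -0.3547, 0.0194]
eef_rot: [3.142, 0.268, 0.65]
force: [-8.3, 5.7, 19.1]
grip_width: 0.0241
grip_force: 66.3
time_s: 24.9
ee_pos: [0.4325, -0.3548, 0.0193]
eef_rot: [3.141, 0.268, 0.649]
force: [-13.1, 9.0, 33.3]
grip_width: 0.0236
grip_force: 67.5
```

```bash
python3 -m inch '-0.7 -0.03 0 -0.08 0 0 0; -0.7 0 0 0 0 0 0' 20
python3 -m inch '-0.3 0 0 0 0 0 0; 0 0 0 0 0 0 0; 0.06 0 0 0 0 0 0; 0.06 0 0 0 0 0 0'
python3 - <<'E'
from m import *
c=camera("wrist");cv2.imwrite("pics/w2.png",c["img"])
E
```

```text
time_s: 25.15
ee_pos: [0.4323, -0.3547, 0.0194]
eef_rot: [3.142, 0.267, 0.65]
force: [-4.1, -0.1, 8.1]
grip_width: 0.0239
grip_force: 21.8
time_s: 25.65
ee_pos: [0.4321, -0.3543, 0.0187]
eef_rot: [-3.14, 0.267, 0.65]
force: [-0.5, 0.0, 0.4]
grip_width: 0.0499
grip_force: 0.0
```

View pics/w2.png

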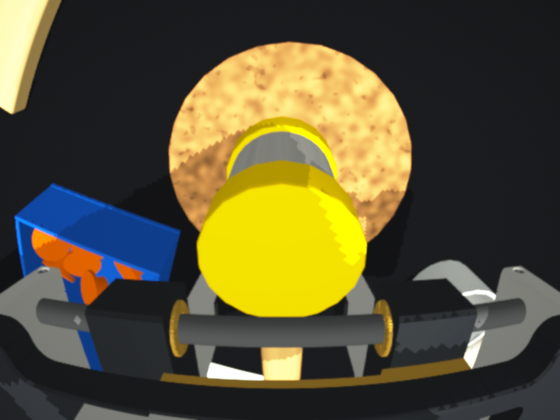

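```bash
python3 -m inch '0.06 -0.08 0 -0.3 0 0 0; 0.06 -0.13 0 -0.48 0 0 0; 0.06 -0.26 0 -0.96 0 0 0; 0.06 -0.26 0 -0.96 0 0 0; 0.06 -0.26 0 -0.96 0 0 0; 0.06 -0.26 0 -0.96 0 0 0; 0.06 -0.13 0 -0.48 0 0.5 0; -1 0 0 0 0 1 0; -1 0 0 0 0 0.03 0'
python3 - <<'E'
from m import *
m0=np.array([.476,-.322])
for n in "top","side":
    c=camera(n);W=cloud(c);H=cv2.cvtColor(c["img"],cv2.COLOR_BGR2HSV);z=W[...,2];h,s,v=H[...,0],H[...,1],H[...,2]
    d=np.hypot(W[...,0]-m0[0],W[...,1]-m0[1])
    ml=(h>22)&(h<34)&(s>150)&(v>130)&(z>.08)&(z<.1)&(d<.08)
    if ml.any(): print(n,"mallet",cv2.minEnclosingCircle(W[ml][:,:2].astype(np.float32)),np.median(z[ml]))
    pd=(z>.001)&(z<.012)&(d<.1)&(h>3)&(h<24)&(s>60)&(v>50)
    e=hull(W[pd][:,:2]);print("pad",fitc(e),e.min(0),e.max(0))
    print(lidfit(c,np.array([0,0])))
c=c["img"][130:330,180:380];cv2.imwrite("pics/x_crop.png",cv2.resize(c,None,fx=3,fy=3))
print(ctrl.get_obs()["qpos"].round(2))
go([*jig(-.065,0),.12],3.43,-15);go([*jig(-.24,0),.12],3.43,-15)
E
```

```text
time_s: 26.82
ee_pos: [0.4317, -0.3553, 0.1789]
eef_rot: [3.141, -0.001, 0.648]
force: [-0.9, -0.4, 0.4]
grip_width: 0.033
grip_force: 0.0
top mallet ((0.47211652994155884, -0.322498619556427), 0.02860856056213379) 0.09077891329821375
pad (array([ 0.47453687, -0.32848401]), np.float64(0.07418848993000318)) [ 0.39932963 -0.40341896] [ 0.5482358 -0.2553207]
((np.float64(1143.9999971715729), np.float64(-0.001999999999999974), np.float64(0.001999999999999981)), (array([0.00366918, 0.00050157]), np.float64(0.08408234043528771)), 1170)
side mallet ((0.47439518570899963, -0.3238484561443329), 0.02857695333659649) 0.09139669796934924
pad (array([ 0.46972686, -0.33103731]), np.float64(0.07593088212550966)) [ 0.38231698 -0.40255597] [ 0.5488244  -0.25078374]
((np.float64(702.9999838754845), np.float64(0.008000000000000035), np.float64(-0.014000000000000005)), (array([ 0.00459134, -0.01938223]), np.float64(0.0692073734345772)), 703)
[-0.75  0.34  1.53 -0.    1.27  0.17]
t 26.925 rot [-0.44  1.47  3.36] | shift after rot [ 4.35 -9.75  3.16] before [ 9.6  -5.31  1.91] world mm [132.9 300.9 -57.9]
t 26.925 rot [-0.44  1.47  3.36] | shift after rot [-1.28 -9.75  1.65] before [ 4.75 -8.55  1.92] world mm [-41.8 290.4 -57.9]
```

View pics/x_crop.png

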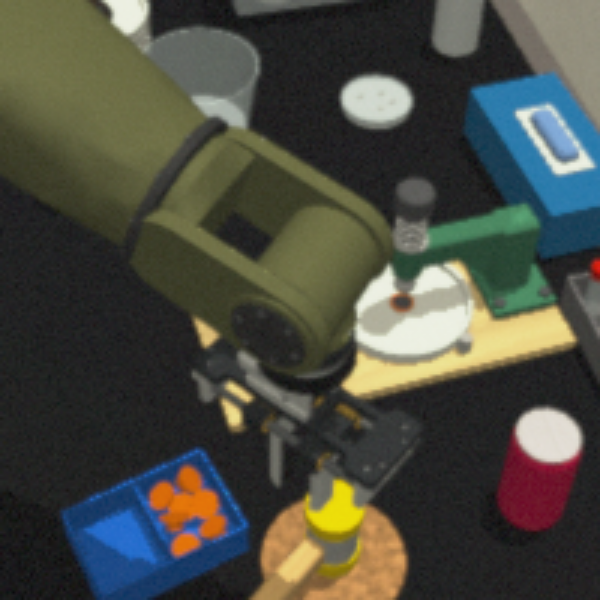

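```bash
python3 -m inch '-1 0 0 0 -0.11 0.37 0.84; -1 0 0 0 -0.11 0.37 0.84; -1 0 0 0 -0.11 0.37 0.84; -1 0 0 0 -0.11 0.36 0.84; -1 0 0 0 0 0 0'
python3 - <<'E'
from m import *
go([*jig(-.10,0),.15],3.43,-15)
E
```

```text
time_s: 27.55
ee_pos: [0.4324, -0.3536, 0.1771]
eef_rot: [-3.139, -0.261, 0.061]
force: [-0.3, -0.3, 0.6]
grip_width: 0.0005
grip_force: 0.0
t 27.55 rot [-0.01  0.    0.01] | shift after rot [ 3.48 -9.72  1.87] before [ 3.5  -9.71  1.89] world mm [ 97.8 297.9 -27.1]
```

```bash
python3 -m inch '-1 0.2 -0.6 0.1 0 0 0; -1 0.35 -1 0.19 0 0 0; -1 0.35 -1 0.19 0 0 0; -1 0.35 -1 0.19 0 0 0; -1 0.35 -1 0.19 0 0 0; -1 0.35 -1 0.19 0 0 0; -1 0.35 -1 0.19 0 0 0; -1 0.35 -1 0.19 0 0 0; -1 0.35 -1 0.19 0 0 0; -1 0.3 -0.9 0.15 0 0 0'
python3 -m inch '-1 0.1 -0.2 0.1 0 0 0; -1 0 0 0 0 0 0'
python3 - <<'E'
from m import *
go([*jig(-.06,0),.06],3.43,-15);go([*jig(-.06,0),.028],3.43,-15)
for n in ("top",):
    c=camera(n);print(lidfit(c,np.array([0,0])))
E
```

```text
time_s: 28.8
ee_pos: [0.5248, -0.0606, 0.1523]
eef_rot: [-3.141, -0.262, 0.064]
force: [0.2, 0.1, -0.1]
grip_width: 0.0004
grip_force: 0.0
time_s: 29.05
ee_pos: [0.5279, -0.0563, 0.1501]
eef_rot: [-3.14, -0.262, 0.062]
force: [-0.2, -0.2, -0.1]
grip_width: 0.0008
grip_force: 0.0
t 29.05 rot [-0.01 -0.    0.01] | shift after rot [ 0.58 -0.02  3.26] before [ 0.58 -0.01  3.27] world mm [ 42.2   3.1 -90.1]
t 29.05 rot [-0.01 -0.    0.01] | shift after rot [ 0.31 -0.02  4.3 ] before [ 0.31 -0.01  4.3 ] world mm [  42.2    3.1 -122.1]
((np.float64(1064.999998), np.float64(-0.001999999999999974), np.float64(-1.734723475976807e-17)), (array([ 0.00206855, -0.00017433]), np.float64(0.08157524805280994)), 1085)
```

```bash
python3 -m inch '-1 0.1 0 0.5 0 0 0; -1 0.12 0 0.7 0 0 0; -1 0.12 0 0.7 0 0 0; -1 0.12 0 0.7 0 0 0; -1 0.12 0 0.67 0 0 0; -1 -0.12 0 0.46 0 0 0; -1 -0.08 0 0.3 0 0 0; -1 -0.05 0 0.15 0 0 0; -1 0 0 0 0 0 0'
python3 - <<'E'
from m import *
go([*jig(-.06,0),.0265],3.43,-15)
E
```

```text
time_s: 30.22
ee_pos: [0.57, -0.0542, 0.0318]
eef_rot: [-3.139, -0.263, 0.06]
force: [0.2, -0.9, -0.1]
grip_width: 0.0003
grip_force: 0.0
t 30.225 rot [-0.01 -0.01 -0.  ] | shift after rot [-0.04 -0.03  0.17] before [-0.04 -0.03  0.17] world mm [ 0.1  0.9 -5.3]
```

```bash
python3 -m inch '-1 -0.04 -0.03 0.16 0 0 0; -1 0 0 0 0 0 0; -1 -0.1 0 -0.027 0 0 0; -1 -0.1 0 -0.027 0 0 0; -1 -0.15 0 -0.04 0 0 0; -1 -0.2 0 -0.053 0 0 0; -1 -0.24 0 -0.065 0 0 0; -1 -0.24 0 -0.065 0 0 0; -1 -0.24 0 -0.065 0 0 0; -1 -0.24 0 -0.065 0 0 0'
python3 - <<'E'
from m import *
print(((ctrl.get_obs()["ee_pos"][:2]-O)@C))
for n in ("top","side"): print(lidfit(camera(n),np.array([-.03,0])))
E
```

```text
time_s: 31.48
ee_pos: [0.5227, -0.0561, 0.0269]
eef_rot: [-3.139, -0.263, 0.06]
force: [-0.2, 0.2, 0.7]
grip_width: 0.0006
grip_force: 0.4
[-1.07460388e-01  6.89488996e-05]
((np.float64(1112.999984), np.float64(-0.045999999999999985), np.float64(-1.734723475976807e-17)), (array([-0.04460818, -0.00054839]), np.float64(0.07928541904232178)), 1114)
((np.float64(986.9999854397802), np.float64(-0.043999999999999984), np.float64(-0.004000000000000014)), (array([-0.04446034, -0.00337053]), np.float64(0.0803244641355906)), 996)
```

```bash
python3 -m inch '-1 -0.26 0 -0.07 0 0 0; -1 -0.28 0 -0.075 0 0 0; -1 -0.28 0 -0.075 0 0 0; -1 -0.28 0 -0.075 0 0 0; -1 -0.28 0 -0.075 0 0 0; -1 -0.28 0 -0.075 0 0 0; -1 -0.28 0 -0.075 0 0 0; -1 -0.24 0 -0.065 0 0 0; -1 -0.16 0 -0.04 0 0 0; -1 -0.1 0 -0.027 0 0 0'
python3 -m inch '-1 -0.05 0 -0.013 0 0 0; -1 0.1 0 0.027 0 0 0; -1 -0.08 0 -0.3 0 0 0'
python3 -m inch '-1 0 0 -0.6 0 0 0; -1 0 0 -1 0 0 0; -1 0 0 -1 0 0 0; -1 0 0 -1 0 0 0; -1 0 0 -1 0 0 0; -1 0 0 0 0 0 0; -1 0 0 0 0 0 0'
python3 - <<'E'
from m import *
for n in ("top","side"):
    c=camera(n);print(lidfit(c,np.array([-.12,0])))
    W=cloud(c);H=cv2.cvtColor(c["img"],cv2.COLOR_BGR2HSV);z=W[...,2];J=(W[...,:2]-O)@C
    for k,m in (("plug",(H[...,0]<14)&(H[...,1]>90)&(np.linalg.norm(J-[-.12,0],axis=-1)<.03)&(z>.015)&(z<.05)),("panel",(H[...,1]<60)&(np.linalg.norm(J-[-.16,0],axis=-1)<.02)&(z<.05))): print(k,m.sum(),np.median(W[m],0),np.median(J[m],0))
c=c["img"][130:330,180:380];cv2.imwrite("pics/y_crop.png",cv2.resize(c,None,fx=3,fy=3))
E
```

```text
time_s: 32.83
ee_pos: [0.4474, -0.0606, 0.0267]
eef_rot: [-3.139, -0.263, 0.06]
force: [1.2, 0.1, 0.4]
grip_width: 0.0008
grip_force: 0.3
time_s: 33.2
ee_pos: [0.4444, -0.0607, 0.0346]
eef_rot: [-3.139, -0.262, 0.06]
force: [0.1, 0.4, 0.5]
grip_width: 0.0007
grip_force: 0.0
time_s: 34.08
ee_pos: [0.4084, -0.0631, 0.1672]
eef_rot: [-3.139, -0.262, 0.06]
force: [-0.4, -0.3, 0.2]
grip_width: 0.0003
grip_force: 0.0
((np.float64(1372.999995527864), np.float64(-0.12399999999999997), np.float64(-0.0020000000000000157)), (array([-0.12162987, -0.00102081]), np.float64(0.08128894960196738)), 1378)
plug 0 [nan nan nan] [nan nan]
panel 111 [ 0.46961557 -0.05907485  0.0225926 ] [-0.15985517 -0.00016746]
((np.float64(1182.9999971715729), np.float64(-0.12199999999999997), np.float64(-0.0020000000000000157)), (array([-0.11898596, -0.00180486]), np.float64(0.08169498621379412)), 1195)
plug 21 [ 0.50906217 -0.0627023   0.02679407] [-0.12039328 -0.00588064]
panel 89 [ 0.47001199 -0.05950593  0.02346724] [-1.60316466e-01 -5.09105800e-05]
  return _methods._mean(a, axis=axis, dtype=dtype,
  ret = um.true_divide(
```

View pics/y_crop.png

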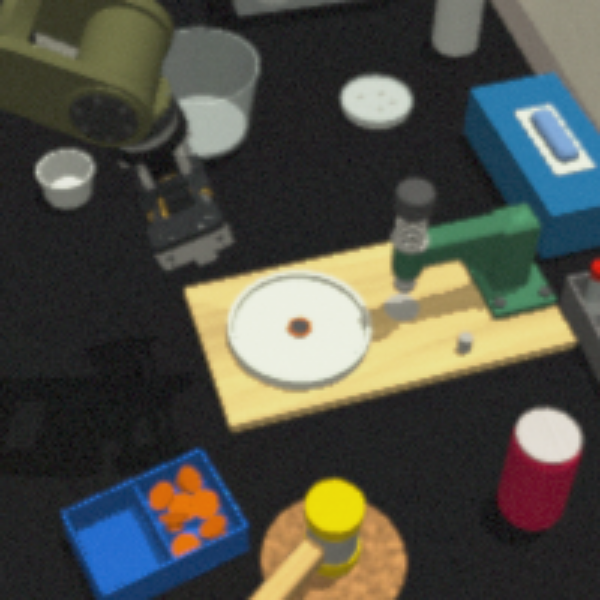

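The lid lies flat on the board, clear of the setter, and the mallet stands on its pad. One last averaged check of the plug's height before handing in.

```bash
python3 - <<'E'
from m import *
for n in ("top","side"):
    A=[]
    for i in range(6):
        W=cloud(camera(n));J=(W[...,:2]-O)@C;z=W[...,2];r=np.linalg.norm(J-[-.1205,-.002],axis=-1)
        p=z[(r<.009)&(z<.05)];q=z[(r>.022)&(r<.05)&(z<.05)];A.append((np.median(p),np.median(q),len(p)))
    A=np.array(A);print(n,A.mean(0).round(5),(A[:,0]-A[:,1]).mean().round(5))
d=np.load("c0.npz")
for n in "ts":
    W=d[n];J=(W[...,:2]-O)@C;z=W[...,2];r=np.linalg.norm(J-[-.0945,-.0035],axis=-1)
    print("before",n,np.median(z[(r<.009)&(z<.05)])-np.median(z[(r>.022)&(r<.05)&(z<.05)]))
E
```

```text
top [ 0.02513  0.02277 21.16667] 0.00236
side [ 0.02612  0.02353 17.33333] 0.00258
before t 0.009444060190279657
before s 0.007733296518979138
```

```bash
python3 -c "
from station import ticket
print(ticket.hand_in())"
```

```text
the job is handed in; nothing more can be done
None
```

The job is handed in at about 35 s of the 64 s allowed: two blows drove the plug home (its top measures about 2.5 mm above the panel, 3 mm nominal), the mallet stands on the cork pad, and the lid lies flat near the front of the board, clear of the setter.

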